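# Fish the domino rack out of the tiered caddy

### The job

The long wooden domino rack lies in the lower tier of the clear acrylic caddy with one end tucked under the short upper tier, and it is longer than the open gap. Grip it through the gap, tilt it, draw it out slantwise through the gap without shifting the caddy or the dominoes, and leave everything else on the table alone. Finish while still holding the rack in the gripper, still and roughly level with its groove upward, over the caddy and well clear above all of it (a good 10 cm above its top is fine): do not put it down or let go.

Things in the scene. Friction and masses are not known exactly. Their poses are not given: they have to be found in the camera images.
- caddy: Clear acrylic domino caddy, loose, about 0.9 kg, 260 (x) x 160 (y) mm. Origin: centre of its underside; z up; +x points to the left (world +y) within 0.6 rad. Lower tier: box, floor and walls 5 mm thick, inside 250 x 150 mm, inner floor 5 mm and wall tops 75 mm above the origin. Its only opening is the gap on top: x -25 to +125, y -75 to +75 mm. The upper tier covers the rest.
- gap (a point): Centre of the caddy's 150 x 150 mm gap, in the plane of the lower wall tops (x +50, y 0, z 75 mm in the caddy's frame).
- tier_edge (a point): Lower front edge, middle, of the short upper tier (caddy frame x -25, y 0, z 75 mm). This tier covers caddy x -130 to -25 mm: floor at 75 to 80 mm height, side and rear walls up to 105 mm, 5 mm thick front lip up to 90 mm.
- rack: Domino rack: rigid beech bar 200 (x) x 24 (y) x 18 (z) mm, about 0.09 kg, a 10 mm wide groove along its top. Origin: centre of its underside. Lies on the lower tier's floor along the caddy, within 10 mm of its middle line and 0.06 rad; its -x end is 58 to 72 mm under the upper tier, its +x end in the gap. Gripped across y 60 to 85 mm from the tier's edge, the gripper has room to tilt.
- rack_free_end (a point): Middle of the rack's +x end face (100 mm from the rack's centre, 9 mm above its underside).
- rack_covered_end (a point): Middle of the rack's -x end face, the one under the upper tier.
- domino_a: Black domino 48 x 24 x 9 mm lying on the upper tier's floor; origin at the centre of its underside. Leave it there.
- domino_b: A second such domino on the upper tier's floor. Leave it there.
- domino_c: A third such domino on the lower tier's floor, under the upper tier in the corner at the caddy's +y side. Leave it there.
- bottle: Empty green glass bottle with clip-on lid, 72 mm diameter, 213 mm tall, to the right; origin at the centre of its underside. Bystander.
- cup: Stainless steel espresso cup, 62 mm diameter, 58 mm tall, on a 94 mm wide, 5 mm thick grey coaster, to the left; origin at the centre of its underside. Bystander.
- sugar_bowl: White sugar bowl, 96 mm diameter, 60 mm tall, to the right; origin at the centre of its underside. Bystander.
Things that resemble listed ones, but are neither listed nor needed, are in the scene too. There is more than one size of the rack; the job needs the middle-sized.

How it is judged:
By the outcome, as a careful person would: the job done as asked, in the order asked, and still so for the second after the job is handed in, while the arm keeps its last pose, push and grip.
It also fails if it takes over 38 s, if anything falls off the work surface, if the arm or the gripper's body presses on something with over 40 N, if the wrist force passes 120 N, or if a joint passes its speed limit or range.

### The arm

A 6-joint arm with a two-finger parallel gripper is mounted at the origin on the work surface. World frame = base frame: x ahead of the robot, y to its left, z up, the work surface at z = 0. Lengths are in m, angles in rad, forces in N, time in s.
With the tool pointing down it reaches from about 0.35 to 0.85 m from the base axis. Payload 8.1 kg.
Tool frame: the origin (TCP) lies at the very end of the fingers, on their centre line; the grasp point (between the pads) lies 19 mm behind it; z points along the fingers, y is the direction in which the jaws open and shut (so a half turn about z gives the same grasp; the last joint's range is limited). The gripper opens to 93 mm and grips with 3 to 60 N. Pads are 15 mm wide; open, the fingers measure 128 mm over their backs; the gripper's body (75 mm by 188 mm) begins 65 mm behind the grasp point.
Start: joints at [1.204, 0.13, 1.488, -0, 1.523, -0.085], TCP at [0.167, 0.576, 0.187] pointing down, gripper open.
Joint ranges: [-2.96, 2.96], [-0.89, 2.26], [0.02, 2.5], [-1.34, 4.48], [0, 2.73], [-2.66, 2.66]. Speed limits (rad/s): [2.39, 2.39, 2.79, 3.14, 3.14, 3.14].

### API

Orientations are given as a rotation vector (axis times angle).
In Python, from plant import robot gives the robot as it stands.
- The arm moves only by the shell command python3 -m inch 'ROWS' [FORCE]. ROWS is JSON, a list that holds one entry, the list of rows, each a list of 7 numbers: the shift along the tool's x, y, z in cm, then the turn, a rotation vector about the tool's x, y, z in degrees, then the gripper command: -1 is fully open, 1 is shut, values between are in proportion. A call has 1 to 5 rows; each row shifts and turns the commanded pose from where the row before left it, along the tool's axes as they then stand; what a row does not reach is not made up. A row lasts 1/10 s, in which the tool goes at most 50 mm and 8.59 degrees, less where a joint would pass 70% of its speed; a pose out of reach is approached as far as the arm can. A call with a gripper value outside its range is refused whole. The fingers move at their own pace and stop on an object; FORCE is the grip in N (left out, the last holds). Time passes only in rows, so rows that do not move let the fingers close. It gives the time, the measured TCP pose, the force and the opening at its end, in the units of the state.
- robot.read_state(): the state, without advancing time (a new reading comes with each control period).
- robot.read_camera(name): name is "scene" or "top" or "wrist"; returns a dict with "image" (420x560x3 uint8, blue, green, red), "K" (3x3 intrinsics, pixels), "distortion" ([k1, k2, p1, p2, k3] as OpenCV has them; the pictures are not rectified), "R" (3x3) and "t" (3): a world point X has camera coordinates R X + t; the wrist camera has in their place "tool_from_camera" (4x4, takes a point from camera to tool coordinates, whose origin is the TCP and whose axes are the flange's). Camera axes: x right, y down, z forward; pixel columns grow to the right and rows downward; lengths in m; the calibration is good to about 2 mm. A picture is of the moment at which its call begins: read the wrist's pose just before it. There is no depth.
- robot.close_job(): hands the job in, once; it reports no verdict.
The state is a dict: "t": time; "q": joint angles; "dq": joint speeds; "joint_torque": joint torques, N m; "tool_pos": TCP position; "orientation": TCP orientation; "force": force on the tool from outside, world axes, zero at the start; "wrist_torque": the same for the moment, N m; "opening": finger opening in m.
Only numpy, scipy, OpenCV 4.12 (cv2) and the standard library are available. Lean on these libraries where they do the work, as an engineer would, in place of code of your own. Each camera call takes 0.05 s, during which the arm holds its last target. There are 200 camera calls.

## Working session

There is one attempt and no reset: what is moved stays moved. The work goes in short steps, Python scripts to look and compute and a shell command to move; the robot and the scene stay as the last step left them, time stands still between calls to the robot, and variables do not carry over. Pictures are saved under pics/ and viewed, about 8 in all and at most 12, crops included, and the job is handed in when it is done.

```bash
mkdir -p pics; ls; python3 - <<'E'
from plant import robot
import cv2
s=robot.read_state();print(s)
for n in("scene","top"):
    c=robot.read_camera(n);cv2.imwrite(f"pics/{n}0.png",c["image"]);print(n,c["K"],c["distortion"],c["R"],c["t"])
E
```

```text
pics
{'t': 0.0, 'q': array([ 1.20360194e+00,  1.31157275e-01,  1.48929358e+00,  3.18411602e-05,
        1.52297479e+00, -8.53698506e-02]), 'dq': array([ 1.11189304e-03,  1.29124097e-03, -7.58673379e-04, -4.85620516e-04,
        1.00933719e-07, -8.74972831e-05]), 'joint_torque': array([-1.67145681e-04, -5.59815681e+01, -4.91773975e+01,  7.69777433e-02,
        3.48599965e-02, -9.57563475e-05]), 'tool_pos': array([0.16658794, 0.57575745, 0.18548197]), 'orientation': array([-4.41165496e-01, -3.11001466e+00,  2.79424418e-03]), 'force': array([-0.78487017,  0.23290611, -0.11611107]), 'wrist_torque': array([ 0.01424219, -0.05269661, -0.02117985]), 'opening': 0.09318279784087401}
scene [[495.7490959    0.         285.6034762 ]
 [  0.         495.7490959  212.36817996]
 [  0.           0.           1.        ]] [-0.04594648  0.          0.          0.          0.        ] [[-6.05455361e-01  7.95878909e-01 -7.54028051e-04]
 [ 6.25825861e-01  4.75503795e-01 -6.18254101e-01]
 [-4.91696856e-01 -3.74797150e-01 -7.85977925e-01]] [ 0.31800936 -0.25316802  1.75194098]
top [[448.93464292   0.         282.68699374]
 [  0.         448.93464292 215.66552951]
 [  0.           0.           1.        ]] [0.02154767 0.         0.         0.         0.        ] [[ 0.01648304 -0.99982888  0.00839801]
 [-0.9958108  -0.01717116 -0.08981087]
 [ 0.0899397  -0.00688247 -0.99592343]] [-0.01662766  0.49533266  1.28704859]
```

View pics/top0.png

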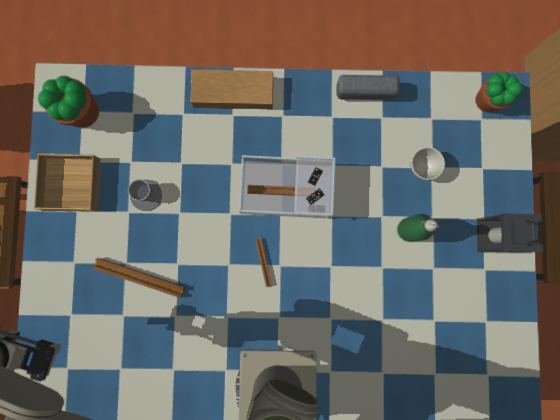

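View pics/scene0.png

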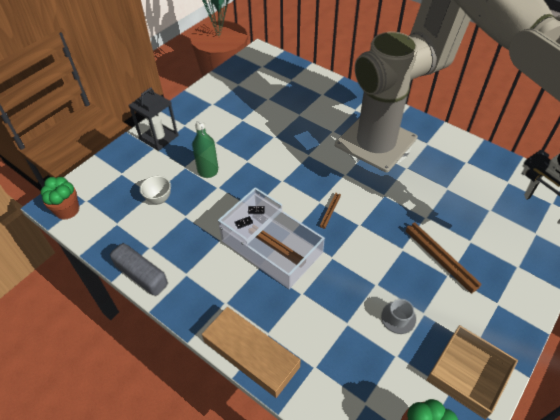

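The top view shows three racks: a small one at (264,262), a long one at (140,277), and one in the caddy at (248–310,190). The caddy spans about (241–334, 157–216), with its upper tier on the right. The rack in the caddy fits, since it's the middle-sized one and lies under the tier. I'll confirm that in an enlarged crop.

```bash
python3 - <<'E'
import cv2,numpy as np
a=cv2.imread("pics/top0.png")[150:222,235:341]
b=cv2.imread("pics/scene0.png")[182:288,212:330]
a=cv2.resize(a,None,fx=7,fy=7,interpolation=cv2.INTER_CUBIC)
cv2.imwrite("pics/crop1.png",a);print(a.shape)
E
```

```text
(504, 742, 3)
```

View pics/crop1.png

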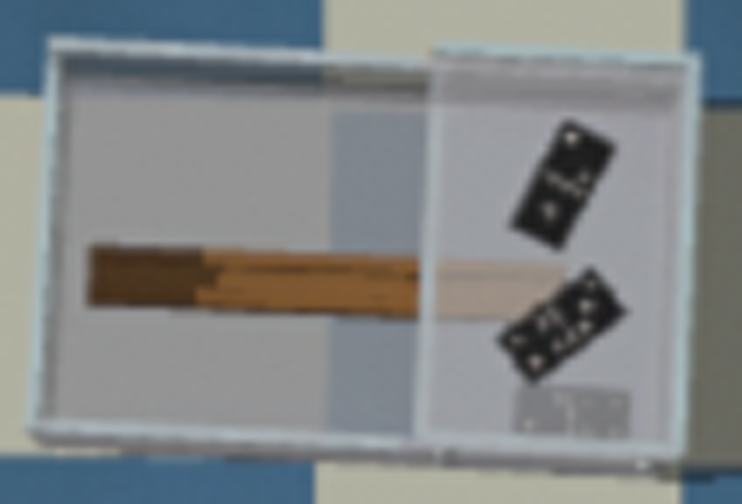

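The crop confirms it: the rack is in the caddy, with its free end at crop (89,275) and its covered end at about (565,290). Two dominoes lie on the upper tier, and domino_c is underneath at (570,410). Next I'll compute poses.

```bash
cat > h.py <<'E'
import numpy as np,cv2
from scipy.spatial.transform import Rotation as R
K=np.array([[448.93464292,0,282.68699374],[0,448.93464292,215.66552951],[0,0,1]])
D=np.array([0.02154767,0,0,0,0])
Rt=np.array([[0.01648304,-0.99982888,0.00839801],[-0.9958108,-0.01717116,-0.08981087],[0.0899397,-0.00688247,-0.99592343]])
tt=np.array([-0.01662766,0.49533266,1.28704859])
def back(uv,z,K=K,D=D,Rm=Rt,t=tt):
    n=cv2.undistortPoints(np.array([[uv]],float),K,D)[0,0]
    d=Rm.T@np.r_[n,1];o=-Rm.T@t
    return o+d*(z-o[2])/d[2]
E
python3 - <<'E'
from h import *
np.set_printoptions(precision=4,suppress=True)
f=lambda c,z:back(((c[0]+.5)/7-.5+235,(c[1]+.5)/7-.5+150),z)
for n,c,z in [("LT",(50,40),.075),("LB",(33,435),.075),("RT",(700,55),.105),("RB",(688,455),.105),("lipT",(432,55),.09),("lipB",(416,440),.09),
 ("rfT",(90,247),.023),("rfB",(88,304),.023),("rlipT",(418,258),.023),("rlipB",(418,318),.023),("rcT",(565,263),.023),("rcB",(500,320),.023)]:
    print(n,f(c,z))
from plant import robot
s=robot.read_state();print(R.from_rotvec(s["orientation"]).as_matrix())
E
```

```text
LT [0.6603 0.1108 0.075 ]
LB [0.4998 0.1137 0.075 ]
RT [ 0.6522 -0.1485  0.105 ]
RB [ 0.4934 -0.1448  0.105 ]
lipT [ 0.6537 -0.0432  0.09  ]
lipB [ 0.499 -0.039  0.09 ]
rfT [0.5843 0.0965 0.023 ]
rfB [0.5603 0.0968 0.023 ]
rlipT [ 0.5822 -0.0409  0.023 ]
rlipB [ 0.5568 -0.0412  0.023 ]
rcT [ 0.5811 -0.1025  0.023 ]
rcB [ 0.5566 -0.0755  0.023 ]
[[-0.9606  0.2781 -0.0006]
 [ 0.2781  0.9606 -0.0015]
 [ 0.0002 -0.0017 -1.    ]]
```

Caddy: centre ≈ (0.577, -0.017), +x direction ≈ (0.025, 1). Tier edge: y ≈ -0.042.
Rack: free end (0.572, 0.097), axis (0.02, 1), so about 61 mm is under the tier. I'll grip at y ≈ 0.030, which is 72 mm from the edge.

First I'll turn the tool 75°, then go over the caddy.

```bash

python3 -m inch '[[[0,0,-0.8,0,0,8.3,-1],[0,0,-0.8,0,0,8.3,-1],[0,0,-0.8,0,0,8.3,-1],[0,0,-0.8,0,0,8.3,-1],[0,0,-0.8,0,0,8.3,-1]]]'
python3 -m inch '[[[0,0,0,0,0,8.3,0],[0,0,0,0,0,8.4,0],[0,0,0,0,0,8.4,0],[0,0,0,0,0,8.4,0],[0,0,0,0,0,0,0]]]'
python3 -m inch '[[[-3,2.3,0,0,0,0,0],[-3,2.3,0,0,0,0,0],[-3,2.3,0,0,0,0,0],[-3,2.3,0,0,0,0,0],[-3,2.3,0,0,0,0,0]]]'
python3 - <<'E'
from plant import robot
from h import *
s=robot.read_state();M=R.from_rotvec(s["orientation"]).as_matrix();print(s["t"],s["q"],s["tool_pos"],M,M.T@(np.array([.571,.03,.185])-s["tool_pos"])*100)
E
```

```text
t: 0.6
tool_pos: [0.1667, 0.576, 0.2262]
orientation: [1.523, 2.748, -0.002]
force: [0.1, 0.5, 0.7]
opening: 0.0927
t: 1.1
tool_pos: [0.1667, 0.576, 0.2259]
orientation: [2.246, 2.196, -0.001]
force: [0.7, 0.4, -0.5]
opening: 0.0578
t: 1.6
tool_pos: [0.2793, 0.4227, 0.2263]
orientation: [2.237, 2.205, -0.0]
force: [0.8, -0.2, 0.5]
opening: 0.046
1.6 [ 8.85692211e-01 -1.37452340e-01  1.68350604e+00 -6.73369759e-05
  1.59584107e+00  9.00114262e-01] [0.27931825 0.42269754 0.2262718 ] [[ 1.44232075e-02  9.99895970e-01 -1.39034457e-04]
 [ 9.99895941e-01 -1.44232456e-02 -2.76533585e-04]
 [-2.78510145e-04 -1.35031488e-04 -9.99999952e-01]] [-38.84381916  29.7320952    4.13398428]
```

```bash

python3 -m inch '[[[-3.88,2.97,0,0,0,0,0],[-3.88,2.97,0,0,0,0,0],[-3.88,2.97,0,0,0,0,0],[-3.88,2.97,0,0,0,0,0],[-3.88,2.97,0,0,0,0,0]]]'
python3 -m inch '[[[-3.88,2.97,0,0,0,0,0],[-3.88,2.97,0,0,0,0,0],[-3.88,2.97,0,0,0,0,0],[-3.88,2.97,0,0,0,0,0],[-3.88,2.97,0,0,0,0,0]]]'
python3 -m inch '[[[0,0,0,0,0,0.3,0],[0,0,0,0,0,0,0]]]'
python3 - <<'E'
from plant import robot
from h import *
s=robot.read_state();c=robot.read_camera("wrist");np.save("w1.npy",dict(s=s,c=c),allow_pickle=True)
print(s["q"],s["tool_pos"],R.from_rotvec(s["orientation"]).as_matrix(),c["tool_from_camera"],c["K"],c["distortion"])
cv2.imwrite("pics/w1.png",cv2.resize(c["image"],(800,600),interpolation=cv2.INTER_CUBIC))
E
```

```text
t: 2.1
tool_pos: [0.4241, 0.2254, 0.2265]
orientation: [2.238, 2.205, 0.0]
force: [-0.1, 1.1, -0.2]
opening: 0.0465
t: 2.6
tool_pos: [0.5688, 0.0283, 0.2264]
orientation: [-2.238, -2.205, -0.0]
force: [0.1, 0.2, -0.1]
opening: 0.0466
t: 2.8
tool_pos: [0.5679, 0.0293, 0.2257]
orientation: [-2.247, -2.193, 0.001]
force: [0.5, 0.7, 0.2]
opening: 0.0466
[-3.88633388e-02  3.41853614e-02  1.51877537e+00  3.23445586e-04
  1.59032167e+00 -1.47221696e-02] [0.56790072 0.0292896  0.22570745] [[ 2.41330762e-02  9.99707350e-01 -1.67591378e-03]
 [ 9.99708694e-01 -2.41324569e-02  3.88792710e-04]
 [ 3.48235013e-04 -1.68480835e-03 -9.99998520e-01]] [[ 2.80166959e-04 -9.57416213e-01 -2.88711131e-01  7.98965265e-02]
 [ 9.99999954e-01  2.35715287e-04  1.88732968e-04 -2.10864987e-03]
 [-1.12642376e-04 -2.88711171e-01  9.57416235e-01 -1.98862310e-01]
 [ 0.00000000e+00  0.00000000e+00  0.00000000e+00  1.00000000e+00]] [[303.860919     0.         275.70669531]
 [  0.         303.860919   211.21880502]
 [  0.           0.           1.        ]] [0.01822357 0.         0.         0.         0.        ]
```

View pics/w1.png

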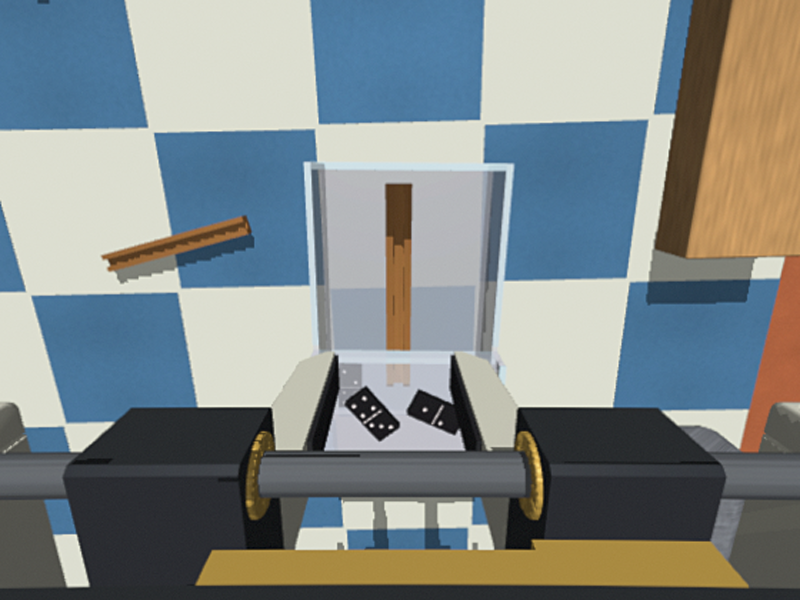

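The wrist view shows the rack's free end at (386–412,184), its passage under the lip at (386–411,350), and its covered end at (398,386). The far wall's top corners are at (305,163) and (513,164).

```bash
cat >> h.py <<'E'
def wback(p,z,d,sc=.7):
    s,c=d["s"],d["c"];T=c["tool_from_camera"];M=R.from_rotvec(s["orientation"]).as_matrix()
    Rw=M@T[:3,:3];o=M@T[:3,3]+s["tool_pos"]
    uv=((p[0]+.5)*sc-.5,(p[1]+.5)*sc-.5)
    return back(uv,z,c["K"],c["distortion"],Rw.T,-Rw.T@o)
E
python3 - <<'E'
from h import *
d=np.load("w1.npy",allow_pickle=True).item()
for n,p,z in [("fl",(386,184),.023),("fr",(412,184),.023),("ll",(386.5,348),.023),("lr",(410.5,348),.023),("cov",(398,386),.014),("wallL",(305,163),.075),("wallR",(513,164),.075),("lipfloor",(400,363),.075),("lipTop",(400,352),.09)]:print(n,wback(p,z,d).round(4))
E
```

```text
fl [0.56   0.0983 0.023 ]
fr [0.5831 0.0977 0.023 ]
ll [ 0.5558 -0.0596  0.023 ]
lr [ 0.5798 -0.0601  0.023 ]
cov [ 0.5664 -0.1066  0.014 ]
wallL [0.4995 0.1165 0.075 ]
wallR [0.6586 0.112  0.075 ]
lipfloor [ 0.5689 -0.0522  0.075 ]
lipTop [ 0.569  -0.0353  0.09  ]
```

The two cameras agree, and the yaw matches at 0.024. Shift +0.2 cm in tool y and descend.

```bash

python3 -m inch '[[[0,0.2,3,0,0,0,0],[0,0,4,0,0,0,0],[0,0,4,0,0,0,0],[0,0,3,0,0,0,0],[0,0,2,0,0,0,0]]]'
python3 -m inch '[[[0,0,1.5,0,0,0,0],[0,0,1.5,0,0,0,0],[0,0,0,0,0,0,0],[0,0,0,0,0,0,0]]]'
python3 - <<'E'
from plant import robot
from h import *
s=robot.read_state();c=robot.read_camera("wrist")
print(s["tool_pos"],R.from_rotvec(s["orientation"]).as_matrix()[:,2])
cv2.imwrite("pics/w2.png",cv2.resize(c["image"][60:420,100:460],(600,600),interpolation=cv2.INTER_CUBIC))
E
```

```text
t: 3.35
tool_pos: [0.5676, 0.0321, 0.0639]
orientation: [-2.242, -2.197, 0.003]
force: [0.7, -0.8, -0.4]
opening: 0.0468
t: 3.75
tool_pos: [0.5703, 0.0305, 0.0372]
orientation: [2.248, 2.194, 0.001]
force: [0.6, -0.0, -0.5]
opening: 0.0463
[0.57029953 0.03049179 0.03716265] [ 6.05926004e-04  1.89528734e-05 -9.99999816e-01]
```

View pics/w2.png

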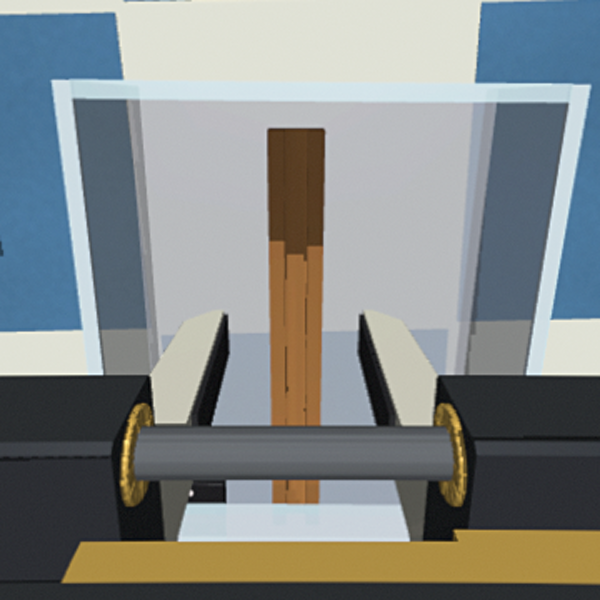

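The rack (268–324) is centred between the fingers (228/360). Descend the last 2.85 cm and grip.

```bash

python3 -m inch '[[[0,0,1,0,0,0,0],[0,0,1,0,0,0,0],[0,0,0.5,0,0,0,0],[0,0,0.35,0,0,0,0],[0,0,0,0,0,0,0]]]'
python3 -m inch '[[[0,0,0,0,0,0,1],[0,0,0,0,0,0,1],[0,0,0,0,0,0,1],[0,0,0,0,0,0,1],[0,0,0,0,0,0,1]]]' 45
python3 -m inch '[[[0,0,0,0,0,0,1],[0,0,0,0,0,0,1],[0,0,0,0,0,0,1]]]'
```

```text
t: 4.3
tool_pos: [0.5693, 0.0301, 0.0071]
orientation: [-2.249, -2.192, 0.002]
force: [0.5, 0.2, -0.4]
opening: 0.0468
t: 4.8
tool_pos: [0.5701, 0.0302, 0.0082]
orientation: [2.249, 2.193, 0.0]
force: [-0.3, 0.1, 0.4]
opening: 0.011
t: 5.1
tool_pos: [0.57, 0.0302, 0.0081]
orientation: [2.249, 2.193, -0.0]
force: [0.4, 0.5, 0.2]
opening: 0.0006
```

The opening went to 0, so the fingers closed on nothing. I'll look before doing anything else.

```bash
python3 - <<'E'
from plant import robot
from h import *
s=robot.read_state();c=robot.read_camera("wrist");e=robot.read_camera("scene")
print(s["tool_pos"],s["opening"],s["force"],R.from_rotvec(s["orientation"]).as_matrix())
a=cv2.resize(c["image"][60:420,100:460],(400,400),interpolation=cv2.INTER_CUBIC)
b=cv2.resize(e["image"][180:290,215:325],(400,400),interpolation=cv2.INTER_CUBIC)
cv2.imwrite("pics/w3.png",np.hstack([a,b]))
E
```

```text
[0.56998321 0.03016261 0.00805761] 0.0005541341502991607 [0.39836189 0.5302221  0.23430653] [[ 2.52225191e-02  9.99681862e-01 -2.41562352e-06]
 [ 9.99681861e-01 -2.52225192e-02 -1.93985895e-05]
 [-1.94533462e-05 -1.92557373e-06 -1.00000000e+00]]
```

View pics/w3.png

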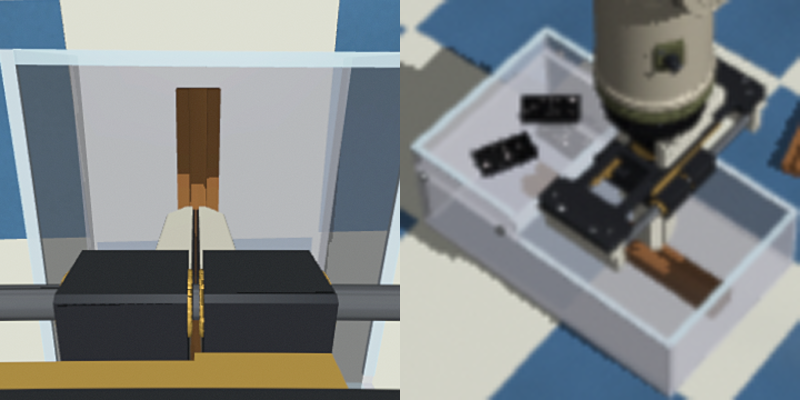

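The closed fingers seem to be above the rack. I'll check where the TCP projects, and the rack's apparent height from its known 24 mm width and from the floor and wall edges.

```bash
python3 - <<'E'
from plant import robot
from h import *
s=robot.read_state();c=robot.read_camera("wrist");d=dict(s=s,c=c);np.save("w4.npy",d,allow_pickle=True)
T=np.linalg.inv(c["tool_from_camera"])
def pj(p):
    q=cv2.projectPoints(np.array([p],float),T[:3,:3],T[:3,3],c["K"],c["distortion"])[0].ravel();return q
for p in [(0,0,0),(.0075,0,0),(.0075,0,-.019),(.0075,.01,0),(.0075,-.01,0)]:print(p,pj(p))
cv2.imwrite("pics/w4.png",cv2.resize(c["image"][120:300,200:340],None,fx=3.3,fy=3.3,interpolation=cv2.INTER_CUBIC))
f=s["tool_pos"];M=R.from_rotvec(s["orientation"]).as_matrix()
for z in (.005,.014,.023,.0):
  for y in (.097,):
    print(z,y,[pj(M.T@(np.array([x,y,z])-f)).round(1) for x in (.5715-.012,.5715+.012)])
E
```

```text
(0, 0, 0) [278.64217026 238.37942368]
(0.0075, 0, 0) [278.67501473 228.32853738]
(0.0075, 0, -0.019) [278.9582995  238.57488049]
(0.0075, 0.01, 0) [293.05736072 228.33276175]
(0.0075, -0.01, 0) [264.29313906 228.3257097 ]
0.005 0.097 [array([260.2, 141. ]), array([297.3, 140. ])]
0.014 0.097 [array([259.5, 142. ]), array([298.2, 141. ])]
0.023 0.097 [array([258.7, 143.1]), array([299.3, 142. ])]
0.0 0.097 [array([260.6, 140.5]), array([296.7, 139.6])]
```

View pics/w4.png

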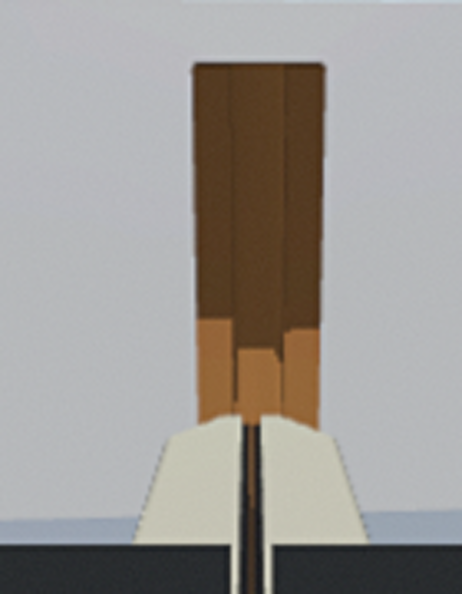

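The measured tips don't match the stated TCP. At 46 mm opening their image separation (79 px) puts them at 0.178 m camera depth, but a tip at the TCP would be at 0.211 m. The carriages are offset by the same amount, so the whole gripper really sits about 34 mm behind the reported TCP. The camera's world position agrees with the top view, so only the tool length is off. The real tips are at z ≈ 0.042, above the rack, and nothing was touched. I'll open, shift +1.4 mm in y and descend about 3 cm more, watching the force.

```bash

python3 -m inch '[[[0,0.14,0,0,0,0,0],[0,0,0,0,0,0,0],[0,0,0,0,0,0,0],[0,0,0,0,0,0,0],[0,0,0,0,0,0,0]]]' 45
python3 -m inch '[[[0,0,0,0,0,0,0],[0,0,0.6,0,0,0,0],[0,0,0.6,0,0,0,0],[0,0,0.5,0,0,0,0],[0,0,0,0,0,0,0]]]'
python3 -m inch '[[[0,0,0.4,0,0,0,0],[0,0,0.4,0,0,0,0],[0,0,0,0,0,0,0]]]'
python3 -m inch '[[[0,0,0.3,0,0,0,0],[0,0,0.2,0,0,0,0],[0,0,0,0,0,0,0]]]'
python3 - <<'E'
from plant import robot
from h import *
s=robot.read_state();c=robot.read_camera("wrist");print(s["opening"],s["force"],s["tool_pos"])
cv2.imwrite("pics/w5.png",cv2.resize(c["image"][120:300,180:380],None,fx=3.3,fy=3.3,interpolation=cv2.INTER_CUBIC))
E
```

```text
t: 5.75
tool_pos: [0.5714, 0.0301, 0.008]
orientation: [-2.249, -2.193, -0.0]
force: [-0.4, -0.9, -0.9]
opening: 0.0361
t: 6.25
tool_pos: [0.5703, 0.0301, -0.0104]
orientation: [-2.248, -2.192, 0.002]
force: [-0.5, -0.8, 0.1]
opening: 0.0466
t: 6.55
tool_pos: [0.5709, 0.0301, -0.0177]
orientation: [-2.249, -2.193, 0.001]
force: [0.2, -0.7, -0.4]
opening: 0.0468
t: 6.85
tool_pos: [0.5711, 0.0301, -0.0223]
orientation: [-2.249, -2.193, 0.001]
force: [-0.7, 0.8, 1.3]
opening: 0.0469
0.04687947304432087 [-0.66436608  0.75704454  1.27568035] [ 0.57110601  0.03013706 -0.02232073]
```

View pics/w5.png

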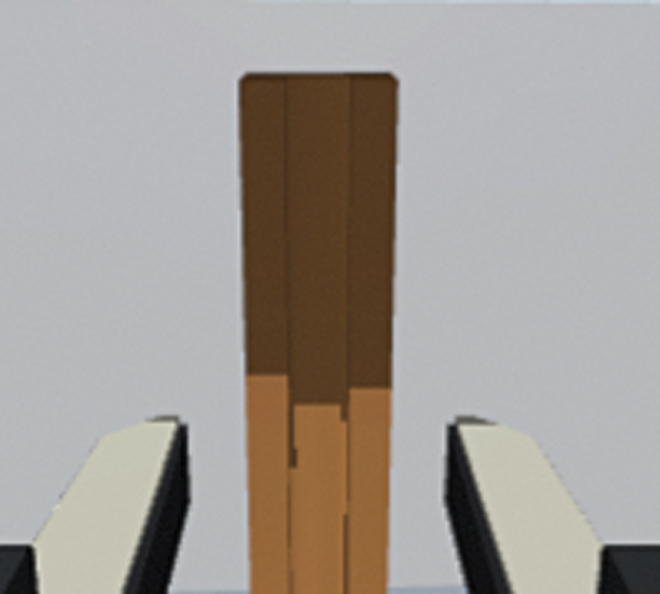

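The view at -0.022 shows no contact. The tips (188/447, mid 317) straddle the rack (mid 318), with contact shadows just below them. Grip.

```bash

python3 -m inch '[[[0,0,0,0,0,0,1],[0,0,0,0,0,0,1],[0,0,0,0,0,0,1],[0,0,0,0,0,0,1],[0,0,0,0,0,0,1]]]' 45
python3 -m inch '[[[0,0,0,0,0,0,1],[0,0,0,0,0,0,1]]]'
```

```text
t: 7.4
tool_pos: [0.5715, 0.0301, -0.0218]
orientation: [2.249, 2.193, 0.0]
force: [-0.5, -0.3, 0.5]
opening: 0.0235
t: 7.6
tool_pos: [0.5715, 0.0301, -0.0218]
orientation: [2.249, 2.193, 0.0]
force: [0.6, 0.2, 1.7]
opening: 0.0235
```

The rack is gripped at 23.5 mm. Lift 5 mm, then pivot about the covered end at 3° per row.

```bash

python3 -m inch '[[[0,0,-0.25,0,0,0,1],[0,0,-0.25,0,0,0,1],[0,0,0,0,0,0,1]]]'
python3 -m inch '[[[0.12,0,-0.7,0,3,0,1],[0.12,0,-0.7,0,3,0,1],[0.12,0,-0.7,0,3,0,1],[0.12,0,-0.7,0,3,0,1],[0,0,0,0,0,0,1]]]'
python3 - <<'E'
from plant import robot
from h import *
s=robot.read_state();c=robot.read_camera("wrist");e=robot.read_camera("scene");t=robot.read_camera("top")
print(s["opening"],s["force"],s["wrist_torque"],s["tool_pos"],s["q"])
a=cv2.resize(c["image"][60:420,100:460],(400,400),interpolation=cv2.INTER_CUBIC)
b=cv2.resize(e["image"][180:290,215:325],(400,400),interpolation=cv2.INTER_CUBIC)
cv2.imwrite("pics/w6.png",np.hstack([a,b]))
E
```

```text
t: 7.9
tool_pos: [0.5717, 0.0301, -0.0165]
orientation: [2.249, 2.193, 0.001]
force: [-0.1, 0.5, 0.2]
opening: 0.0236
t: 8.4
tool_pos: [0.5722, 0.0312, 0.0121]
orientation: [-2.141, -2.084, -0.227]
force: [1.0, -0.4, 0.2]
opening: 0.0234
0.02339474774183113 [ 0.96106489 -0.41712838  0.16404657] [-0.1577392   0.01305351 -0.03630492] [0.57220958 0.03124525 0.01206693] [-0.18431599  0.21921438  1.73823665  0.22087991  1.22400037 -0.23649513]
```

View pics/w6.png

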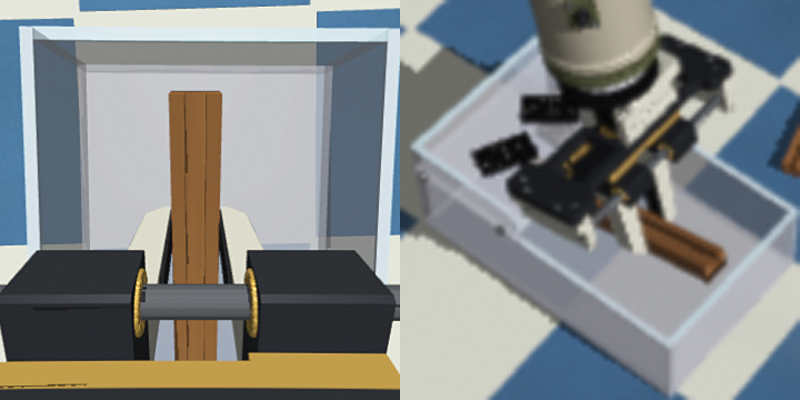

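The rack follows the tool with no slip: the free end is at row 142.8, against 142.7 before the lift. The caddy's unmoved and forces are about zero. Continue to 27°.

```bash

python3 -m inch '[[[0.12,0,-0.7,0,3,0,1],[0.12,0,-0.7,0,3,0,1],[0.12,0,-0.7,0,3,0,1],[0.12,0,-0.7,0,3,0,1],[0.12,0,-0.7,0,3,0,1]]]'
python3 -m inch '[[[0,0,0,0,0,0,1],[0,0,0,0,0,0,1]]]'
python3 - <<'E'
from plant import robot
from h import *
s=robot.read_state();M=R.from_rotvec(s["orientation"]).as_matrix()
print(s["force"],s["wrist_torque"],s["q"],np.degrees(np.arcsin(M[2,:2])),s["tool_pos"]+M@[-.132,0,-.027],s["tool_pos"]+M@[-.132,0,-.045],s["tool_pos"]+M@[.068,0,-.027])
E
```

```text
t: 9.05
tool_pos: [0.571, 0.0284, 0.0462]
orientation: [-1.984, -1.937, -0.477]
force: [0.6, -0.4, -1.5]
opening: 0.0237
t: 9.25
tool_pos: [0.571, 0.0278, 0.0456]
orientation: [-1.987, -1.936, -0.474]
force: [0.3, 0.4, -0.6]
opening: 0.024
[ 0.30035924  0.38725643 -0.62496979] [-0.29954393  0.08834348  0.00866799] [-0.358154    0.26195747  1.69145324  0.45075214  1.37459939 -0.46376614] [26.90035051 -0.06515687] [ 0.56768635 -0.10209817  0.00996788] [ 0.56749811 -0.11023994  0.02602017] [0.57231151 0.0762008  0.10045591]
```

The pose matches the plan: 26.9°, covered end 10 mm above the table. Draw out along the rack's own axis.

```bash

python3 -m inch '[[[1,0,0,0,0,0,1],[1.5,0,0,0,0,0,1],[1.5,0,0,0,0,0,1],[1.5,0,0,0,0,0,1],[1.5,0,0,0,0,0,1]]]'
python3 -m inch '[[[1.5,0,0,0,0,0,1],[1.5,0,0,0,0,0,1],[1,0,0,0,0,0,1],[0,0,0,0,0,0,1],[0,0,0,0,0,0,1]]]'
python3 - <<'E'
from plant import robot
from h import *
s=robot.read_state();M=R.from_rotvec(s["orientation"]).as_matrix()
e=robot.read_camera("scene")
print(s["force"],s["wrist_torque"],s["q"],s["opening"],s["tool_pos"]+M@[-.132,0,-.027],s["tool_pos"]+M@[-.132,0,-.045],s["tool_pos"]+M@[.068,0,-.027])
cv2.imwrite("pics/w7.png",cv2.resize(e["image"][150:290,190:340],(600,560),interpolation=cv2.INTER_CUBIC))
E
```

```text
t: 9.75
tool_pos: [0.573, 0.0917, 0.0791]
orientation: [-1.985, -1.938, -0.477]
force: [-0.5, -0.6, -0.8]
opening: 0.0239
t: 10.25
tool_pos: [0.5737, 0.1256, 0.0961]
orientation: [-1.986, -1.937, -0.476]
force: [-0.9, -0.2, -0.5]
opening: 0.0233
[-0.88671917 -0.17856104 -0.51248644] [-0.31170719  0.13313778 -0.04091645] [-0.19494416  0.16064206  1.7081089   0.47265715  1.38149467 -0.28634246] 0.023271698573122376 [ 0.5704716  -0.00427506  0.06029529] [ 0.57026929 -0.01243868  0.07633632] [0.5748979  0.17390355 0.15103002]
```

View pics/w7.png

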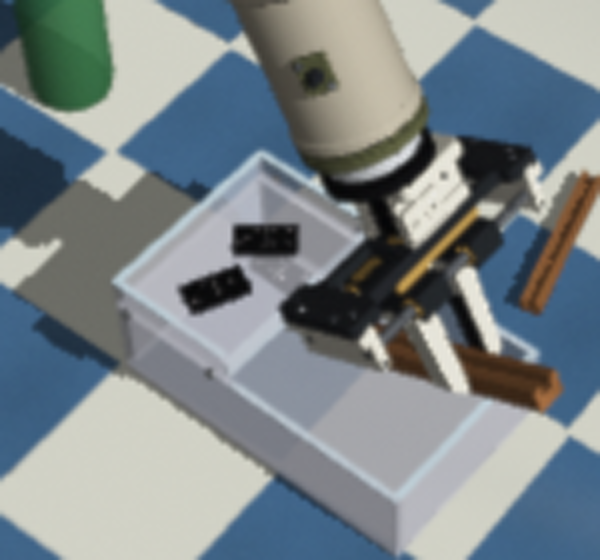

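The rack is out. The covered end at y ≈ -0.012 is 30 mm past the tier edge, and the caddy and dominoes haven't moved. Raise straight up, level, then centre over the caddy.

```bash

python3 -m inch '[[[0.45,0,-0.9,0,0,0,1],[0.9,0,-1.8,0,0,0,1],[0.9,0,-1.8,0,0,0,1],[0.9,0,-1.8,0,0,0,1],[0.9,0,-1.8,0,0,0,1]]]'
python3 -m inch '[[[0.9,0,-1.8,0,0,0,1],[0.9,0,-1.8,0,0,0,1],[0.9,0,-1.8,0,0,0,1],[0.45,0,-0.9,0,0,0,1],[0,0,0,0,0,0,1]]]'
python3 -m inch '[[[0,0,0,0,-3,0,1],[0,0,0,0,-3,0,1],[0,0,0,0,-3,0,1],[0,0,0,0,-3,0,1],[0,0,0,0,-3,0,1]]]'
python3 -m inch '[[[0,0,0,0,-3,0,1],[0,0,0,0,-3,0,1],[0,0,0,0,-3,0,1],[0,0,0,0,-3,0,1],[0,0,0,0,0,0,1]]]'
python3 -m inch '[[[-1,0,0,0,0,0,1],[-2,0,0,0,0,0,1],[-2,0,0,0,0,0,1],[-2,0,0,0,0,0,1],[-2,0,0,0,0,0,1]]]'
python3 -m inch '[[[-1,0,0,0,0,0,1],[-0.5,0,0,0,0,0,1],[0,0,0,0,0,0,1],[0,0,0,0,0,0,1],[0,0,0,0,0,0,1]]]'
python3 - <<'E'
from plant import robot
from h import *
s=robot.read_state();c=robot.read_camera("wrist");e=robot.read_camera("scene");t=robot.read_camera("top")
M=R.from_rotvec(s["orientation"]).as_matrix()
print(s["t"],s["force"],s["opening"],abs(s["dq"]).max(),M[2].round(4),s["tool_pos"]+M@[-.132,0,-.027],s["tool_pos"]+M@[.068,0,-.027])
cv2.imwrite("pics/w8.png",np.hstack([cv2.resize(c["image"],(400,300)),cv2.resize(e["image"][130:310,160:400],(400,300),interpolation=cv2.INTER_CUBIC)]))
cv2.imwrite("pics/top8.png",cv2.resize(t["image"][150:222,235:341],None,fx=7,fy=7,interpolation=cv2.INTER_CUBIC))
E
```

```text
t: 10.8
tool_pos: [0.5738, 0.1243, 0.1881]
orientation: [-1.987, -1.935, -0.477]
force: [0.1, 0.2, -0.8]
opening: 0.0235
t: 11.3
tool_pos: [0.5747, 0.1238, 0.2593]
orientation: [-1.987, -1.938, -0.48]
force: [0.6, 0.4, -0.7]
opening: 0.0236
t: 11.8
tool_pos: [0.5733, 0.124, 0.2558]
orientation: [-2.14, -2.085, -0.22]
force: [-0.1, 0.6, -0.4]
opening: 0.0236
t: 12.3
tool_pos: [0.573, 0.1255, 0.2557]
orientation: [-2.246, -2.195, 0.004]
force: [0.0, 0.0, -1.4]
opening: 0.0233
t: 12.8
tool_pos: [0.5711, 0.0322, 0.2567]
orientation: [-2.25, -2.191, -0.001]
force: [0.1, -0.3, -0.2]
opening: 0.0235
t: 13.3
tool_pos: [0.5711, 0.0201, 0.2572]
orientation: [-2.248, -2.194, -0.0]
force: [0.2, 0.4, -0.4]
opening: 0.0236
13.3 [ 0.18234083  0.38943672 -0.38588446] 0.023594452415683646 0.005218290390295553 [ 3.e-04 -1.e-04 -1.e+00] [ 0.56788703 -0.11184605  0.28416712] [0.57276324 0.08809449 0.28423255]
```

View pics/w8.png

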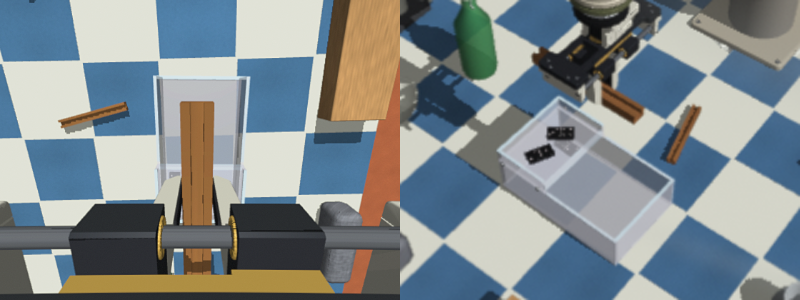

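The rack is held level, centred over the caddy with its underside at about 0.284 m, roughly 18 cm above the caddy's top. The caddy is empty apart from the dominoes. One numeric check that the caddy stayed put, then I'll hand in.

```bash
python3 -m inch '[[[0,0,0,0,0,0,1],[0,0,0,0,0,0,1],[0,0,0,0,0,0,1]]]'; python3 - <<'E'
from plant import robot
import cv2
a=cv2.imread("pics/scene0.png");b=robot.read_camera("scene")["image"]
for n,(u,v,w,h) in dict(tier=(226,204,42,34),corner=(270,236,60,50),left=(215,215,30,40)).items():
    r=cv2.matchTemplate(b[v-8:v+h+8,u-8:u+w+8],a[v:v+h,u:u+w],cv2.TM_CCOEFF_NORMED);m=cv2.minMaxLoc(r);print(n,m[1],m[3][0]-8,m[3][1]-8)
robot.close_job()
s=robot.read_state();print(s["t"],s["opening"],s["tool_pos"])
E
```

```text
t: 13.75
tool_pos: [0.5711, 0.0196, 0.2572]
orientation: [-2.249, -2.194, -0.0]
force: [-0.1, -1.1, -1.6]
opening: 0.0239
tier 0.9560778141021729 0 0
corner 0.7310234308242798 0 0
left 0.9998582601547241 0 0
the job is handed in; nothing more can be done
the job is handed in; nothing more can be done
```

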